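Show the order on the jewellery bench

ROBOT

A 6-joint arm with a two-finger parallel gripper is mounted at the origin on the work surface. World frame = base frame: x ahead of the robot, y to its left, z up, the work surface at z = 0. Lengths are in m, angles in degrees, forces in N, time in s.
With the tool pointing down it reaches from about 0.4 to 0.825 m from the base axis. Payload 7 kg.
Tool frame: the origin (TCP) lies between the finger pads, 19 mm behind the fingertips; this is the grasp point; z points along the fingers, y is the line along which they close (so a half turn about z gives the same grasp; the last joint's range is limited). The gripper opens to 88 mm and grips with 3 to 60 N. Pads are 19 mm wide; open, the fingers measure 130 mm over their backs; the gripper's body (78 mm by 193 mm) begins 47 mm behind the grasp point.
Start: joints at [83.314, 20.546, 0.682, 0, -70.136, -16.507], TCP at [0.266, 0.62, 0.245] pointing down, gripper open.
Joint ranges: [-176.03, 176.03], [-82.01, 121.73], [-58.28, 71.71], [-173.87, 95.51], [-174.79, -0.11], [-173.66, 173.66]. Speed limits (degrees/s): [136.94, 136.94, 172.46, 180, 180, 180].

INTERFACE

Orientations are given as [roll, pitch, yaw] about the fixed x, y, z axes, in that order (R = Rz(yaw) Ry(pitch) Rx(roll)).
In Python, from plant import ctrl gives the robot as it stands.
- The arm moves only by the tool move_arm, never from a script. Its argument "motion" is a list of rows, each a list of 3 entries, a list of its own where there are three numbers: the shift along the tool's x, y, z in mm, then the turn, a rotation vector about the tool's x, y, z in degrees, then the closure, from 0 (fully open) to 1 (shut). A call has 1 to 10 rows; each row is the pose to reach, as a shift and turn from the pose commanded when the call began, along the tool's axes at that moment; what a row does not reach only later rows make up. A row lasts 1/12 s, in which the tool goes at most 41.7 mm and 7.16 degrees, less where a joint would pass 70% of its speed; a pose out of reach is approached as far as the arm can. A call with a gripper value outside its range is refused whole. The fingers move at their own pace and stop on an object; the grip force is fixed at half the most. Time passes only in rows, so rows that repeat a pose let the fingers close. It gives the time, the measured TCP pose, the force, the opening and the grip force at its end, in the units of the state.
- ctrl.get_obs(): the state, without advancing time (a new reading comes with each control period).
- ctrl.snapshot(name): name is "side" or "top"; returns a dict with "color" (480x640x3 uint8, blue, green, red), "camera_matrix" (3x3 intrinsics, pixels), "cam_to_world" (4x4, takes a point from camera to world coordinates). Camera axes: x right, y up, looking along -z (the intrinsics and any distortion apply to the point x, -y, -z); pixel columns grow to the right and rows downward; lengths in m; the calibration is good to about 2 mm. A picture is of the moment at which its call begins. There is no depth.
- ctrl.close_job(): hands the job in; it is judged then, once.
The state is a dict: "clock": time; "joint_pos": joint angles; "qvel": joint speeds; "tau": joint torques, N m; "tool_pos": TCP position; "orientation": TCP orientation; "force": force on the tool from outside, world axes, zero at the start; "moment": the same for the moment, N m; "opening": finger opening in m; "gripper_force": force on a finger pad.
Only numpy, scipy, OpenCV 4.12 (cv2) and the standard library are available. Lean on these libraries where they do the work, as an engineer would, in place of code of your own. Each camera call takes 0.05 s, during which the arm holds its last target. There are 200 camera calls.

TASK

Show the packer what this order needs: point straight down at the pendant with the blue stone, fingertips about two centimetres above it, and hold still there for two seconds; then point in the same way at the tub of copper beads for two seconds; then press the yellow button fully down, let it go, and move clear. Do not touch or shift any pendant or tub, and do not lower the fingertips over any of the other pendants or tubs.

Things in the scene. Friction and masses are not known exactly. Their poses are not given: they have to be found in the camera images.
- pendant_blue: loose pendant with a blue domed stone in a round copper rim, lying flat on the black display board, stone up: rim 38 mm across, stone 29 mm across, a small copper loop at its +x side reaching 36 mm from the centre; origin at the centre of its underside, z up, top of the stone 12 mm above the origin. The blue, red and green pendants lie in a row, about 68 mm apart, in any order.
- pendant_red: loose pendant with a red domed stone in a round copper rim, lying flat on the black display board, stone up: rim 38 mm across, stone 29 mm across, a small copper loop at its +x side reaching 36 mm from the centre; origin at the centre of its underside, z up, top of the stone 12 mm above the origin. The blue, red and green pendants lie in a row, about 68 mm apart, in any order.
- pendant_green: loose pendant with a green domed stone in a round copper rim, lying flat on the black display board, stone up: rim 38 mm across, stone 29 mm across, a small copper loop at its +x side reaching 36 mm from the centre; origin at the centre of its underside, z up, top of the stone 12 mm above the origin. The blue, red and green pendants lie in a row, about 68 mm apart, in any order.
- tub_copper: loose round white plastic tub of copper-coloured beads under a clear snap lid, standing on the grey rack: 50 mm across, 32 mm high; origin at the centre of its underside, z up. The copper, white and black bead tubs stand in a row, about 64 mm apart, in any order.
- tub_white: loose round white plastic tub of white beads under a clear snap lid, standing on the grey rack: 50 mm across, 32 mm high; origin at the centre of its underside, z up. The copper, white and black bead tubs stand in a row, about 64 mm apart, in any order.
- tub_black: loose round white plastic tub of black beads under a clear snap lid, standing on the grey rack: 50 mm across, 32 mm high; origin at the centre of its underside, z up. The copper, white and black bead tubs stand in a row, about 64 mm apart, in any order.
- board: fixed flat black display board that carries the pendants, 220 x 100 x 8 mm (x, y, z), origin at the centre of its underside; the row of pendants runs along its x axis
- rack: fixed flat grey rack plate that carries the tubs, 210 x 85 x 6 mm (x, y, z), origin at the centre of its underside; the row of tubs runs along its x axis
- confirm_top (a point): centre of the top face of the round yellow push button, 36 mm across, in a black housing fixed to the bench; z up
- confirm (a joint): travel of the yellow button in m: 0 up, 0.006 fully down; a spring brings it back up, fully down takes about 5 N
Things that resemble listed ones, but are neither listed nor needed, are in the scene too. Leave any green or red look-alike of the part that bears confirm_top alone.

How it is judged (in metres and radians):
On the way, in this order (a step that is already met when the one before it is completed fails the run):
1. the tool points down at the blue pendant from just above and dwells there (horizontal distance between the grasp point and pendant_blue below 0.02 m and z of the grasp point in the frame of pendant_blue between 0.031 and 0.077 m and (angle between the grasp point's own z axis and vertical below 0.45 rad or angle between the grasp point's own z axis and vertical above 2.69 rad)), for 1.5 s.
2. the tool points down at the tub of copper beads from just above and dwells there (horizontal distance between the grasp point and tub_copper below 0.02 m and z of the grasp point in the frame of tub_copper between 0.051 and 0.097 m and (angle between the grasp point's own z axis and vertical below 0.45 rad or angle between the grasp point's own z axis and vertical above 2.69 rad)), for 1.5 s.
3. the yellow button is pressed down (value of joint confirm above 0.0045 m), for 0.05 s.
At the end, for the whole second after the job is handed in: The button is up again (under 1.5 mm), and every pendant and tub lies flat and at rest within 4 mm of where it started. Each pointing counts when the TCP stays within 20 mm sideways of the thing's centre and 19 to 65 mm above its top, tool within 0.45 rad of straight down, for 1.5 s (value of joint confirm below 0.0015 m and distance of each of pendant_blue, pendant_red, pendant_green, tub_copper, tub_white, tub_black from where it was at the start of the episode below 0.004 m and angle between each of pendant_blue, pendant_red, pendant_green, tub_copper, tub_white, tub_black's own z axis and vertical below 0.1 rad and linear speed of each of pendant_blue, pendant_red, pendant_green, tub_copper, tub_white, tub_black below 0.02 m/s); the robot touches nothing.
It fails at once if a pendant or tub is touched by the robot (contact force between any of the fingers, the arm and pendant_blue above 0.3 N or contact force between any of the fingers, the arm and pendant_red above 0.3 N or contact force between any of the fingers, the arm and pendant_green above 0.3 N or contact force between any of the fingers, the arm and tub_copper above 0.3 N or contact force between any of the fingers, the arm and tub_white above 0.3 N or contact force between any of the fingers, the arm and tub_black above 0.3 N).
It fails at once if a pendant or tub is shifted or lifted by more than 5 mm (distance of any of pendant_blue, pendant_red, pendant_green, tub_copper, tub_white, tub_black from where it was at the start of the episode above 0.005 m).
It fails at once if the fingertips are lowered over another pendant or tub (TCP within 15 mm sideways of its centre and under 50 mm above its top) ((horizontal distance between the grasp point and pendant_red below 0.015 m and z of the grasp point in the frame of pendant_red between -0.008 and 0.062 m) or (horizontal distance between the grasp point and pendant_green below 0.015 m and z of the grasp point in the frame of pendant_green between -0.008 and 0.062 m) or (horizontal distance between the grasp point and tub_white below 0.015 m and z of the grasp point in the frame of tub_white between 0.012 and 0.082 m) or (horizontal distance between the grasp point and tub_black below 0.015 m and z of the grasp point in the frame of tub_black between 0.012 and 0.082 m)).
It also fails if it takes over 48 s, if anything falls off the work surface, if the arm or the gripper's body presses on something with over 40 N, if the wrist force passes 120 N, or if a joint passes its speed limit or range.

## Working session

There is one attempt and no reset: what is moved stays moved. The work goes in short steps, Python scripts to look and compute and a tool call to move; the robot and the scene stay as the last step left them, time stands still between calls to the robot, and variables do not carry over. Pictures are saved under pics/ and viewed, at most 10 in all, crops included, and the job is handed in when it is done.

Besides the shell and the picture viewer there is one more tool, called after "Request:" as name(argument=value, ...) on one line, values as JSON. move_arm: Moves the arm, as the interface text tells. Its arguments: {"type":"object","properties":{"motion":{"type":"array"}},"required":["motion"]}

```bash
mkdir -p pics; cat > h.py <<'E'
import numpy as np, cv2
from plant import ctrl
def ray(s,u,v):
    K=np.array(s["camera_matrix"]);T=np.array(s["cam_to_world"])
    p=np.linalg.inv(K)@[u,v,1]; d=T[:3,:3]@[p[0],-p[1],-p[2]]
    return T[:3,3],d/np.linalg.norm(d)
def onz(s,u,v,z):
    o,d=ray(s,u,v); return o+d*(z-o[2])/d[2]
def tri(a,ua,b,ub):
    o1,d1=ray(a,*ua);o2,d2=ray(b,*ub)
    t=np.linalg.lstsq(np.c_[d1,-d2],o2-o1,rcond=None)[0]
    p,q=o1+t[0]*d1,o2+t[1]*d2
    return (p+q)/2,np.linalg.norm(p-q)
E
python3 - <<'E'
from h import *
for n in("side","top"):
    s=ctrl.snapshot(n);cv2.imwrite(f"pics/{n}0.png",s["color"]);np.savez(f"{n}0.npz",**{k:v for k,v in s.items() if not isinstance(v,str)})
    print(s.keys(),s["camera_matrix"],s["cam_to_world"])
print(ctrl.get_obs())
E
```

```text
dict_keys(['color', 'camera_matrix', 'cam_to_world']) [[518.47144858   0.         324.16440741]
 [  0.         518.47144858 239.90666107]
 [  0.           0.           1.        ]] [[-0.75564333  0.48217874 -0.44329089  0.11419392]
 [-0.65482197 -0.54112283  0.52763081  0.42192586]
 [ 0.01453754  0.68897732  0.72463709  0.68468535]
 [ 0.          0.          0.          1.        ]]
dict_keys(['color', 'camera_matrix', 'cam_to_world']) [[618.71114931   0.         325.22681516]
 [  0.         618.71114931 234.41260596]
 [  0.           0.           1.        ]] [[ 0.02779449  0.98622979 -0.1630284   0.30048636]
 [-0.99957176  0.0289144   0.00450021 -0.01799879]
 [ 0.00915211  0.1628335   0.98661111  1.38939968]
 [ 0.          0.          0.          1.        ]]
{'clock': 0.1, 'joint_pos': array([ 8.33148326e+01,  2.05877809e+01,  6.39398293e-01, -1.57244305e-02,
       -7.01355663e+01, -1.65059686e+01]), 'qvel': array([ 0.01148696, -0.11648248,  0.21643544,  0.07234882,  0.0503664 ,
        0.00891102]), 'tau': array([-1.74540037e-03, -5.84160948e+01,  2.93748629e+01,  7.01556712e+00,
        1.01400545e-02, -5.88023181e-05]), 'tool_pos': array([0.26569871, 0.62007273, 0.24452045]), 'orientation': array([ 1.79915310e+02, -9.67950432e-03, -2.31964828e+01]), 'force': array([0.58107097, 0.3869322 , 0.29925393]), 'moment': array([ 0.03124914, -0.04336523, -0.00964815]), 'gripper_force': 0.0, 'opening': 0.08794621888188571}
```

View pics/top0.png

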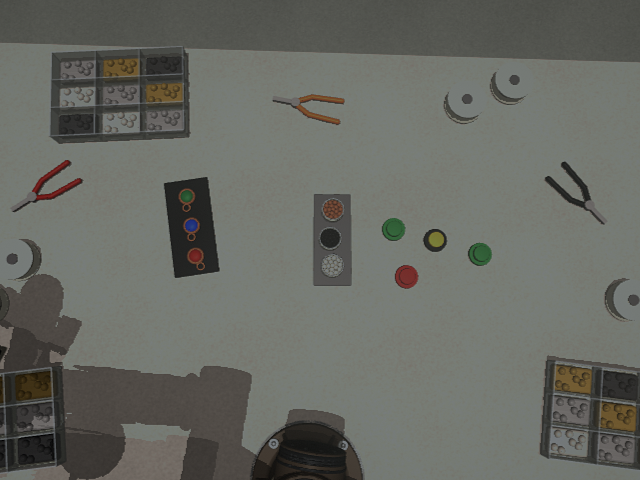

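View pics/side0.png

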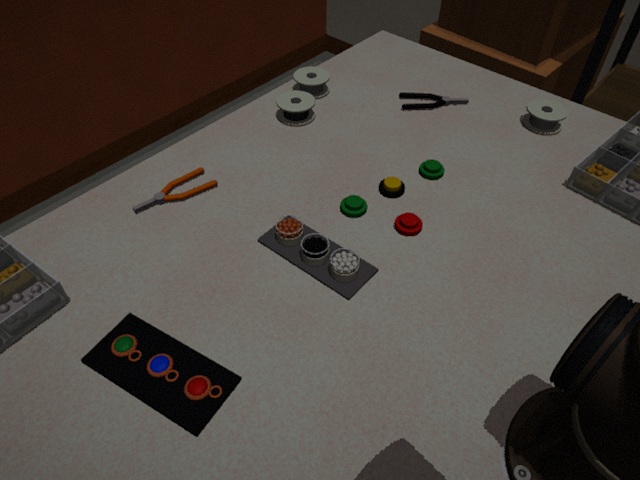

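The top view shows the pendants at green (187,197), blue (191,226) and red (195,256). The tubs are copper (333,209), black (330,238) and white (332,265). The yellow button is at (435,240), with look-alikes at green (394,229), green (480,254) and red (406,276). In the side view, blue is at (160,365), copper at (289,230) and yellow at (394,185).

Things that could be mistaken for my targets:
- **Blue pendant:** the red and green pendants.
- **Copper tub:** the black and white tubs, and the orange cells in the organisers, e.g. (121,67).
- **Yellow button:** the green and red buttons.

I choose blue (191,226), copper (333,209) and yellow (435,240).

```bash
cat > m.py <<'E'
from h import *
S={n:dict(np.load(f"{n}0.npz")) for n in("side","top")}
def blob(n,c,r,lo,hi):
    im=S[n]["color"];h=cv2.cvtColor(im,cv2.COLOR_BGR2HSV);m=cv2.inRange(h,lo,hi)
    k=np.zeros_like(m);cv2.circle(k,c,r,255,-1);m&=k
    q=max(cv2.findContours(m,0,1)[0],key=cv2.contourArea);(x,y),(w,hh),_=cv2.fitEllipse(cv2.convexHull(q))
    return (x,y),(round(w,1),round(hh,1))
O={"blue":((191,226),(160,365),(105,120,60),(135,255,255)),
"red":((195,256),(199,386),(0,150,60),(5,255,255)),
"green":((187,197),(124,345),(45,80,40),(80,255,255)),
"copper":((333,209),(289,228),(2,90,60),(18,255,255)),
"yellow":((435,240),(394,184),(22,100,60),(35,255,255))}
for k,(a,b,lo,hi) in O.items():
    t,wt=blob("top",a,14,lo,hi);s,ws=blob("side",b,16,lo,hi)
    p,e=tri(S["top"],t,S["side"],s);print(k,np.round(t,1),wt,np.round(s,1),ws,np.round(p,4),"gap",round(e,4))
for k,t,s in(("black",(330,238),(315,244)),("white",(332,265),(345,260))):
    p,e=tri(S["top"],t,S["side"],s);print(k,np.round(p,4),round(e,4))
for k,c in(("boardcorners",[(165,183),(207,178),(218,270),(175,277)]),("rack",[(314,194),(350,194),(351,285),(314,285)])):
    print(k,[np.round(onz(S["top"],*x,.007)[:2],3) for x in c])
im=S["top"]["color"];a=cv2.resize(im[170:290,155:235],None,fx=4,fy=4,interpolation=2);b=cv2.resize(im[185:305,305:425],None,fx=4,fy=4,interpolation=2)
cv2.imwrite("pics/crop0.png",np.hstack([a,b])[:, :800])
E
python3 m.py
```

```text
blue [191.  225.1] (11.2, 11.9) [159.3 363.6] (15.8, 20.2) [0.5404 0.2789 0.0143] gap 0.0007
red [194.7 255.3] (11.7, 12.2) [197.  386.2] (17.4, 20.6) [0.4719 0.2661 0.0144] gap 0.0002
green [186.3 195.8] (11.5, 11.5) [123.2 343.9] (14.3, 19.5) [0.6077 0.294  0.014 ] gap 0.0009
copper [332.3 208.9] (18.2, 18.7) [288.9 225.2] (14.6, 23.1) [ 0.5831 -0.0383  0.033 ] gap 0.0005
yellow [435.7 239.1] (15.4, 15.9) [392.2 182. ] (11.9, 17.4) [ 0.5238 -0.2724  0.0195] gap 0.0008
black [ 0.5173 -0.0346  0.0336] 0.0013
white [ 0.4567 -0.0411  0.0325] 0.0001
boardcorners [array([0.637, 0.346]), array([0.652, 0.251]), array([0.441, 0.214]), array([0.423, 0.309])]
rack [array([0.622, 0.004]), array([ 0.624, -0.078]), array([ 0.416, -0.085]), array([ 0.414, -0.002])]
```

View pics/crop0.png

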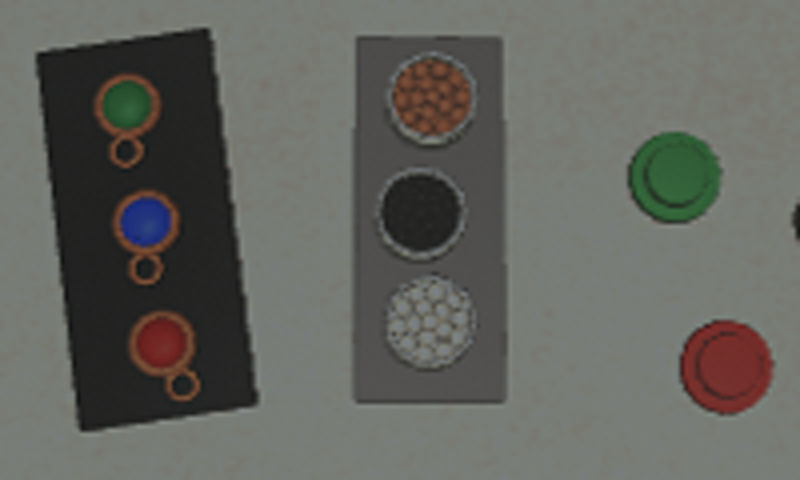

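The crop confirms blue as the middle pendant, copper as the far tub, and the green/red look-alike buttons (yellow lies just off the right edge). The heights fit: stone rim about 14 mm against a 20 mm top, beads 33 mm under a 38 mm lid, button about 20 mm. Pendant spacing is 69 mm and all points are within reach. Next I work out the shifts in tool axes.

```bash
cat > go.py <<'E'
from h import *
from scipy.spatial.transform import Rotation as R
P=[np.array(p) for p in([.266,.62,.245],[.5405,.279,.12],[.5405,.279,.060],[.5405,.279,.12],[.583,-.0385,.13],[.583,-.0385,.08],[.583,-.0385,.13],[.524,-.2725,.10],[.524,-.2725,.05])]
M=R.from_euler("xyz",[180,0,ctrl.get_obs()["orientation"][2]],degrees=True)
for a,b in zip(P,P[1:]): print(np.round(M.inv().apply(b-a)*1000,1))
E
python3 go.py
```

```text
[386.6 205.3 125. ]
[ 0. -0. 60.]
[  0.   0. -60.]
[164.1 275.1 -10. ]
[ 0. -0. 50.]
[  0.   0. -50.]
[ 37.9 238.3  30. ]
[ 0. -0. 50.]
```

Request:
move_arm(motion=[[[30,16,0],[0,0,0],0.5],[[65,34,5],[0,0,0],1],[[100,53,10],[0,0,0],1],[[135,72,20],[0,0,0],1],[[170,90,30],[0,0,0],1],[[205,109,40],[0,0,0],1],[[240,127,50],[0,0,0],1],[[275,146,60],[0,0,0],1],[[305,162,70],[0,0,0],1],[[330,175,75],[0,0,0],1]])

```text
clock: 0.93
tool_pos: [0.5007, 0.3269, 0.1688]
orientation: [179.9, 0.1, -23.3]
force: [0.2, 1.2, 0.5]
opening: 0.0266
gripper_force: 0.0
```

```bash
python3 - <<'E'
from h import *
from scipy.spatial.transform import Rotation as R
o=ctrl.get_obs();M=R.from_euler("xyz",[180,0,o["orientation"][2]],degrees=True)
print(o["clock"],o["tool_pos"],o["orientation"],M.inv().apply(np.array([.5405,.279,.06])-o["tool_pos"])*1000)
E
```

```text
0.9333 [0.50073501 0.32686074 0.16880257] [ 1.79881444e+02  5.56782221e-02 -2.32594009e+01] [ 55.43309079  28.26794343 108.80256622]
```

Request:
move_arm(motion=[[[25,13,10],[0,0,0],1],[[45,24,25],[0,0,0],1],[[56,30,45],[0,0,0],1],[[56,30,65],[0,0,0],1],[[56,30,85],[0,0,0],1],[[56,30,100],[0,0,0],1],[[56,30,108],[0,0,0],1],[[56,30,110],[0,0,0],1],[[56,30,110],[0,0,0],1],[[56,30,110],[0,0,0],1]])

```text
clock: 1.77
tool_pos: [0.5403, 0.2805, 0.0612]
orientation: [-180.0, -0.0, -23.2]
force: [0.2, -0.8, 0.2]
opening: 0.0004
gripper_force: 0.0
```

Request:
move_arm(motion=[[[0,0,0],[0,0,0],1],[[0,0,0],[0,0,0],1],[[0,0,0],[0,0,0],1],[[0,0,0],[0,0,0],1],[[0,0,0],[0,0,0],1],[[0,0,0],[0,0,0],1],[[0,0,0],[0,0,0],1],[[0,0,0],[0,0,0],1],[[0,0,0],[0,0,0],1],[[0,0,0],[0,0,0],1]])

```text
clock: 2.6
tool_pos: [0.5399, 0.2799, 0.0603]
orientation: [180.0, 0.0, -23.2]
force: [-0.6, -0.3, -0.1]
opening: 0.0007
gripper_force: 0.0
```

```bash
python3 - <<'E'
from h import *
s=ctrl.snapshot("side");t=ctrl.snapshot("top")
cv2.imwrite("pics/blue.png",np.hstack([cv2.resize(s["color"][260:440,60:260],(400,360)),cv2.resize(t["color"][160:290,140:270],(360,360))]))
o=ctrl.get_obs();print(o["clock"],o["tool_pos"],o["orientation"],o["opening"])
E
```

```text
2.7 [0.53993826 0.27996741 0.06035428] [ 1.79997297e+02 -1.06229939e-03 -2.31919746e+01] 0.0006569325206995441
```

View pics/blue.png

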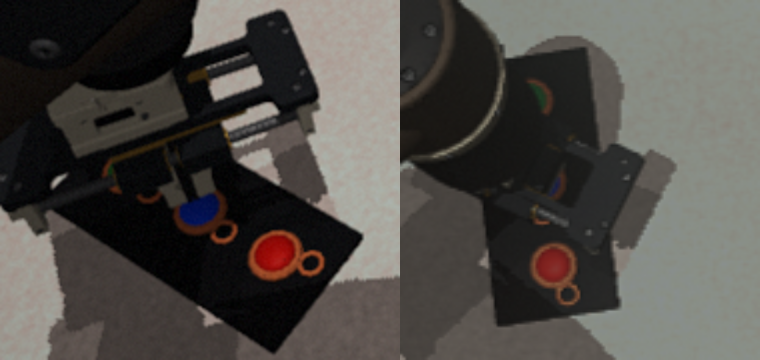

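The side crop shows the closed fingertips just above the blue stone at about (195,210), with clear space below them. I'll hold for two full seconds.

Request:
move_arm(motion=[[[0,0,0],[0,0,0],1],[[0,0,0],[0,0,0],1],[[0,0,0],[0,0,0],1],[[0,0,0],[0,0,0],1],[[0,0,0],[0,0,0],1],[[0,0,0],[0,0,0],1],[[0,0,0],[0,0,0],1],[[0,0,0],[0,0,0],1],[[0,0,0],[0,0,0],1],[[0,0,0],[0,0,0],1]])

```text
clock: 3.53
tool_pos: [0.5399, 0.2799, 0.0603]
orientation: [180.0, 0.0, -23.2]
force: [0.5, 0.1, 0.0]
opening: 0.0005
gripper_force: 0.0
```

Request:
move_arm(motion=[[[0,0,0],[0,0,0],1],[[0,0,0],[0,0,0],1],[[0,0,0],[0,0,0],1],[[0,0,0],[0,0,0],1],[[0,0,0],[0,0,0],1],[[0,0,0],[0,0,0],1],[[0,0,0],[0,0,0],1],[[0,0,0],[0,0,0],1],[[0,0,0],[0,0,0],1],[[0,0,0],[0,0,0],1]])

```text
clock: 4.37
tool_pos: [0.5399, 0.28, 0.0604]
orientation: [-180.0, 0.0, -23.2]
force: [0.3, 0.0, -0.6]
opening: 0.0003
gripper_force: 0.0
```

Request:
move_arm(motion=[[[0,0,-10],[0,0,0],1],[[0,0,-30],[0,0,0],1],[[0,0,-50],[0,0,0],1],[[0,0,-70],[0,0,0],1],[[10,17,-75],[0,0,0],1],[[25,42,-75],[0,0,0],1],[[42,70,-75],[0,0,0],1],[[59,98,-75],[0,0,0],1],[[76,127,-75],[0,0,0],1],[[90,151,-75],[0,0,0],1]])

```text
clock: 5.2
tool_pos: [0.5632, 0.1039, 0.1363]
orientation: [-180.0, -0.0, -23.2]
force: [0.4, 0.6, -0.6]
opening: 0.0003
gripper_force: 0.0
```

Request:
move_arm(motion=[[[17,28,0],[0,0,0],1],[[34,57,0],[0,0,0],1],[[50,85,0],[0,0,0],1],[[63,106,0],[0,0,0],1],[[71,119,0],[0,0,0],1],[[74,124,5],[0,0,0],1],[[74,124,10],[0,0,0],1],[[74,124,10],[0,0,0],1]])

```text
clock: 5.87
tool_pos: [0.5816, -0.0373, 0.1244]
orientation: [180.0, 0.1, -23.2]
force: [-0.5, 0.6, -0.4]
opening: 0.0007
gripper_force: 0.0
```

Request:
move_arm(motion=[[[1,1,10],[0,0,0],1],[[1,1,22],[0,0,0],1],[[1,1,33],[0,0,0],1],[[1,1,40],[0,0,0],1],[[1,1,45],[0,0,0],1],[[1,1,46],[0,0,0],1],[[1,1,46],[0,0,0],1],[[1,1,46],[0,0,0],1],[[1,1,46],[0,0,0],1],[[1,1,46],[0,0,0],1]])

```text
clock: 6.7
tool_pos: [0.5832, -0.0387, 0.0799]
orientation: [-180.0, -0.0, -23.2]
force: [-0.8, 0.1, 0.5]
opening: 0.0005
gripper_force: 0.0
```

```bash
python3 - <<'E'
from h import *
s=ctrl.snapshot("side");t=ctrl.snapshot("top")
cv2.imwrite("pics/tub.png",np.hstack([cv2.resize(s["color"][130:310,200:400],(400,360)),cv2.resize(t["color"][170:300,270:400],(360,360))]))
o=ctrl.get_obs();print(o["clock"],o["tool_pos"],o["orientation"],o["opening"])
E
```

```text
6.8 [ 0.58310195 -0.0387107   0.0797815 ] [-1.79973586e+02 -3.65270011e-02 -2.31954086e+01] 0.0005445161033426818
```

View pics/tub.png

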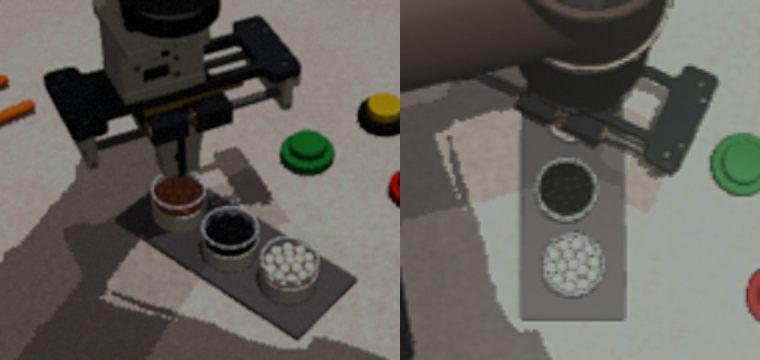

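The fingertips at (180,170) in the side crop hang over the copper tub at (180,195) with a gap below. I'll hold, then rise and move to the yellow button.

Request:
move_arm(motion=[[[0,0,0],[0,0,0],1],[[0,0,0],[0,0,0],1],[[0,0,0],[0,0,0],1],[[0,0,0],[0,0,0],1],[[0,0,0],[0,0,0],1],[[0,0,0],[0,0,0],1],[[0,0,0],[0,0,0],1],[[0,0,0],[0,0,0],1],[[0,0,0],[0,0,0],1],[[0,0,0],[0,0,0],1]])

```text
clock: 7.63
tool_pos: [0.5829, -0.0387, 0.0793]
orientation: [180.0, 0.0, -23.2]
force: [-0.9, -0.6, 0.3]
opening: 0.0003
gripper_force: 0.0
```

Request:
move_arm(motion=[[[0,0,0],[0,0,0],1],[[0,0,0],[0,0,0],1],[[0,0,0],[0,0,0],1],[[0,0,0],[0,0,0],1],[[0,0,0],[0,0,0],1],[[0,0,0],[0,0,0],1],[[0,0,0],[0,0,0],1],[[0,0,0],[0,0,0],1],[[0,0,0],[0,0,0],1],[[0,0,0],[0,0,0],1]])

```text
clock: 8.47
tool_pos: [0.5829, -0.0387, 0.0794]
orientation: [180.0, -0.0, -23.2]
force: [0.7, -0.2, -0.3]
opening: 0.0003
gripper_force: 0.0
```

Request:
move_arm(motion=[[[0,0,0],[0,0,0],1],[[0,0,0],[0,0,0],1],[[0,0,-15],[0,0,0],1],[[0,0,-35],[0,0,0],1],[[0,0,-50],[0,0,0],1],[[2,13,-55],[0,0,0],1],[[6,38,-55],[0,0,0],1],[[11,69,-55],[0,0,0],1],[[16,100,-55],[0,0,0],1],[[21,131,-55],[0,0,0],1]])

```text
clock: 9.3
tool_pos: [0.5496, -0.1688, 0.1341]
orientation: [-180.0, 0.0, -23.2]
force: [0.1, -0.8, -0.3]
opening: 0.0002
gripper_force: 0.0
```

Request:
move_arm(motion=[[[5,31,0],[0,0,0],1],[[10,62,0],[0,0,0],1],[[14,85,10],[0,0,0],1],[[16,100,30],[0,0,0],1],[[17,107,50],[0,0,0],1],[[17,107,65],[0,0,0],1],[[17,107,75],[0,0,0],1],[[17,107,80],[0,0,0],1],[[17,107,80],[0,0,0],1],[[17,107,80],[0,0,0],1]])

```text
clock: 10.13
tool_pos: [0.5245, -0.2724, 0.0547]
orientation: [180.0, -0.0, -23.2]
force: [-0.4, -0.2, 0.7]
opening: 0.0006
gripper_force: 0.0
```

```bash
python3 - <<'E'
from h import *
s=ctrl.snapshot("side");t=ctrl.snapshot("top")
cv2.imwrite("pics/but.png",np.hstack([cv2.resize(s["color"][110:245,320:470],(400,360)),cv2.resize(t["color"][170:300,370:500],(360,360))]))
o=ctrl.get_obs();print(o["clock"],o["tool_pos"],o["orientation"],o["force"])
E
```

```text
10.2333 [ 0.52490772 -0.27230458  0.0553569 ] [-1.79985030e+02 -9.33943488e-02 -2.31491496e+01] [-0.30511314  1.09105814  0.4077974 ]
```

View pics/but.png

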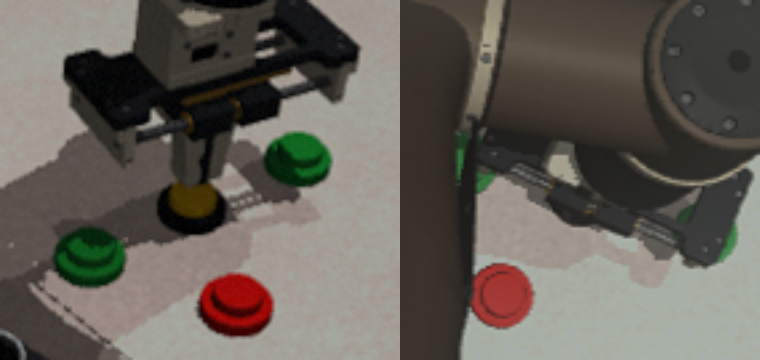

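The fingertips at (200,180) in the side crop sit centred over the yellow button at (195,198). I'll press in small steps and watch the force.

Request:
move_arm(motion=[[[0,0,4],[0,0,0],1],[[0,0,8],[0,0,0],1],[[0,0,11],[0,0,0],1],[[0,0,14],[0,0,0],1],[[0,0,16],[0,0,0],1],[[0,0,17],[0,0,0],1],[[0,0,17],[0,0,0],1],[[0,0,17],[0,0,0],1]])

```text
clock: 10.9
tool_pos: [0.5241, -0.2723, 0.0375]
orientation: [-180.0, 0.0, -23.2]
force: [-1.6, 2.7, 4.2]
opening: 0.0
gripper_force: 1.7
```

Request:
move_arm(motion=[[[0,0,1],[0,0,0],1],[[0,0,2],[0,0,0],1],[[0,0,2],[0,0,0],1],[[0,0,2],[0,0,0],1]])

```text
clock: 11.23
tool_pos: [0.5241, -0.2724, 0.0354]
orientation: [-180.0, -0.0, -23.2]
force: [-1.4, 2.7, 4.4]
opening: 0.0003
gripper_force: 2.3
```

Request:
move_arm(motion=[[[0,0,1],[0,0,0],1],[[0,0,2],[0,0,0],1],[[0,0,2],[0,0,0],1],[[0,0,2],[0,0,0],1]])

```text
clock: 11.57
tool_pos: [0.5242, -0.2724, 0.0349]
orientation: [180.0, -0.0, -23.2]
force: [-4.2, 5.8, 18.0]
opening: 0.0006
gripper_force: 9.0
```

The force jumped to 18 N with no further travel, so the button has bottomed out. I'll release and move clear.

Request:
move_arm(motion=[[[0,0,0],[0,0,0],1],[[0,0,-5],[0,0,0],1],[[0,0,-15],[0,0,0],1],[[0,0,-35],[0,0,0],1],[[0,0,-60],[0,0,0],1],[[0,0,-90],[0,0,0],1],[[0,0,-120],[0,0,0],1],[[0,0,-140],[0,0,0],1],[[0,0,-150],[0,0,0],1],[[0,0,-150],[0,0,0],1]])

```text
clock: 12.4
tool_pos: [0.5252, -0.273, 0.1862]
orientation: [-180.0, -0.3, -23.2]
force: [-0.8, -0.3, -0.4]
opening: 0.0007
gripper_force: 0.0
```

Request:
move_arm(motion=[[[0,15,0],[0,0,0],1],[[0,40,0],[0,0,0],1],[[0,70,0],[0,0,0],1],[[0,95,0],[0,0,0],1],[[0,110,0],[0,0,0],1],[[0,120,0],[0,0,0],1],[[0,120,0],[0,0,0],1],[[0,120,0],[0,0,0],1],[[0,120,0],[0,0,0],1],[[0,120,0],[0,0,0],1]])

```text
clock: 13.23
tool_pos: [0.4771, -0.382, 0.1831]
orientation: [-180.0, 0.0, -23.1]
force: [0.4, -1.0, 0.0]
opening: 0.0004
gripper_force: 0.0
```

```bash
python3 - <<'E'
from h import *
s=ctrl.snapshot("side");a=np.load("side0.npz")["color"]
cv2.imwrite("pics/end.png",s["color"])
for n,(u,v) in dict(blue=(160,365),red=(199,386),green=(124,345),copper=(289,230),black=(315,248),white=(345,263),yellow=(392,185)).items():
    p,q=[cv2.cvtColor(i[v-22:v+22,u-22:u+22],cv2.COLOR_BGR2GRAY).astype(np.float32) for i in(a,s["color"])]
    print(n,np.round(cv2.phaseCorrelate(p,q),2)[0] if 0 else cv2.phaseCorrelate(p,q))
print(ctrl.get_obs()["tool_pos"],ctrl.get_obs()["clock"])
E
```

```text
blue ((0.6261144479401999, 0.5067545912893188), 0.9038274454187464)
red ((0.4565142568501166, 0.573492623738904), 0.9664810981279538)
green ((0.5705894220843817, 0.559342453503902), 0.954130554670169)
copper ((0.49414370945307695, 0.49730056812101253), 0.9944576762635031)
black ((0.3786091677132717, 0.491634623868098), 0.9733409031526542)
white ((0.1265374142722493, 0.7007255033876909), 0.5691439037558473)
yellow ((0.5712386483944663, 0.4912616195991326), 0.7960655608000579)
[ 0.47722937 -0.38196478  0.1832473 ] 13.2833
```

View pics/end.png

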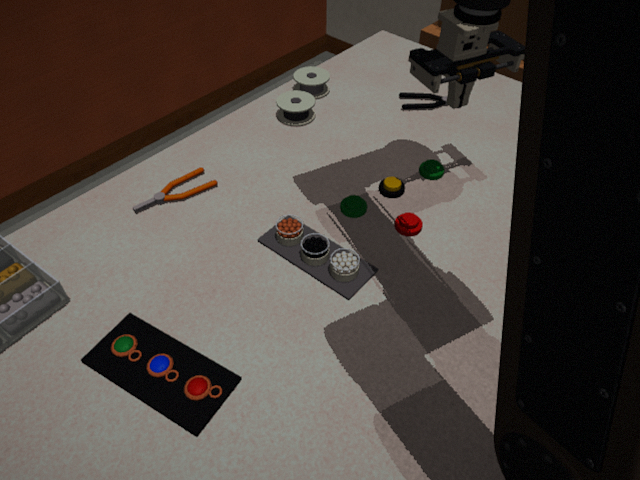

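In the end picture the pendants (blue at (160,365)) and tubs (copper at (289,230)) are where they started. The uniform shift of about 0.5 px is the correlation routine's own offset. The yellow button at (392,185) is up, and the gripper hangs clear at (460,60).

```bash
python3 -c "
from plant import ctrl; print(ctrl.close_job())"
```

```text
the job is handed in; nothing more can be done
None
```

The arm pointed at the blue pendant and then the copper-bead tub for over two seconds each, and pressed the yellow button to its stop and let it go; it then moved clear with no pendant or tub visibly shifted, and the job is handed in (no verdict was returned).

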